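# Restock the yellow filler row on the decorator's rack

### The arm

A 6-joint arm with a two-finger parallel gripper is mounted at the origin on the work surface. World frame = base frame: x ahead of the robot, y to its left, z up, the work surface at z = 0. Lengths are in m, angles in degrees, forces in N, time in s.
With the tool pointing down it reaches from about 0.3 to 0.85 m from the base axis. Payload 4.2 kg.
Tool frame: the origin (TCP) lies on the centre line of the jaws, within the pads' length; the fingertips stand 19 mm ahead of it and the grasp point (between the pads) is the TCP; z points along the fingers, y is the line along which they close (so a half turn about z gives the same grasp; the last joint's range is limited). The gripper opens to 91 mm and grips with 3 to 60 N. Pads are 32 mm wide; open, the fingers measure 118 mm over their backs; the gripper's body (76 mm by 178 mm) begins 60 mm behind the grasp point.
Start: joints at [70.474, 18.312, 89.639, -0, 72.044, -1.146], TCP at [0.181, 0.546, 0.233] pointing down, gripper open.
Joint ranges: [-177.97, 177.97], [-48.28, 115.42], [12.27, 149.76], [-77.06, 257.06], [2.81, 150.46], [-146.56, 146.56]. Speed limits (degrees/s): [147.25, 147.25, 180, 180, 180, 180].

### API

Orientations are given as a 3x3 rotation matrix whose columns are the frame's x, y, z axes.
In Python, from plant import get_state, snapshot, get_calibration, bot, nets gives the robot as it stands. The module is installed in compiled form; this text tells all that it offers.
- The arm moves only by the tool arm_command, never from a script. Its argument "rows" is a list that holds one entry, the list of rows, each a list of 7 numbers: the finger opening in m, from 0 to 0.0912, then the shift along the tool's x, y, z in m, then the turn, a rotation vector about the tool's x, y, z in rad. In form: [[[claw, dx, dy, dz, ax, ay, az], ...]]. A call has 1 to 8 rows; each row shifts and turns the commanded pose from where the row before left it, along the tool's axes as they then stand; what a row does not reach is not made up. A row lasts 1/10 s, in which the tool goes at most 50 mm and 8.59 degrees, less where a joint would pass 70% of its speed; a pose out of reach is approached as far as the arm can. A call is refused whole if a number of a shift passes 0.05 or a number of a turn 0.15, either way. A call with a gripper value outside its range is refused whole. The fingers move at their own pace and stop on an object; "force" is the grip in N (left out, the last holds). Time passes only in rows, so rows that do not move let the fingers close. It gives the time, the measured TCP pose, the force, the opening and the grip force at its end, in the units of the state.
- get_state(): the state, without advancing time (a new reading comes with each control period).
- snapshot(name): name is "scene" or "top"; returns the picture (400x640x3 uint8, blue, green, red); there is no depth.
- get_calibration(name): a dict with "fx", "fy", "cx", "cy" (pixels), "R" (3x3) and "t" (3): a world point X has camera coordinates R X + t. Camera axes: x right, y down, z forward; pixel columns grow to the right and rows downward; lengths in m; the calibration is good to about 2 mm. A picture is of the moment at which its call begins. get_calibration takes no time and is no camera call.
- bot.sign_off(): hands the job in; it is judged then, once.
Trained networks look in the newest picture that a camera, given by its name, has taken for a name from the list of things; names that differ only in an ending like _2 or _b are one class to them, and where a whole thing is asked for, a point or a joint stands for the part that bears it (a point fixed in the world has none). Each returns a list of dicts, best first, with "confidence" (0 to 1); they miss things now and then, are a little off and sometimes report something else, mostly with a low value. They report only what shows in the picture. A call takes as long as a camera call.
- nets.cut_out(camera, query): "mask" (400x640 bool, what is visible of it) and "rect" ([left, top, right, bottom] in pixels, round what is visible of it).
- nets.pinpoint(camera, query): "xy" ([column, row] in pixels: a listed point, or the origin of a listed thing).
The state is a dict: "clock": time; "q": joint angles; "joint_vel": joint speeds; "tau": joint torques, N m; "eef_pos": TCP position; "eef_rot": TCP orientation; "contact_force": force on the tool from outside, world axes, zero at the start; "torque": the same for the moment, N m; "width": finger opening in m; "grip_force": force on a finger pad.
Only numpy, scipy, OpenCV 4.12 (cv2) and the standard library are available. Lean on these libraries where they do the work, as an engineer would, in place of code of your own. Each camera call takes 0.05 s, during which the arm holds its last target. There are 200 camera calls.

### The job

Restock the yellow filler row on the plywood rack, oldest in front: bring the old, smeared yellow tin forward from the back spot to the front spot of its own row (the front is the robot's side), then fetch the new yellow tin from the table and stand it behind, on the back spot of that same row. Leave both yellow tins upright on their marked spots, tip none of the tins over, and leave the green tin where it is.

Things in the scene. Friction and masses are not known exactly. Their poses are not given: they have to be found in the camera images.
- rack: Fixed plywood rack, 210 (x) by 290 (y); all in mm. Origin: centre of underside; x from front edge (robot side) to back, y left, z up; board top at z 40. Two rows along x at y +71 and -71, edged by strips 6 thick at y 0, +-142 rising 14 over the board; back strip (x 102) rises 20; front open. Each row has two 72 mm grey discs with white rims: front spot x -47 (empty at start), back spot x +47.
- old_yellow_center (a point): Centre (half-way up) of the old yellow tin: upright closed cylinder, 58 mm across, 90 mm tall, 0.25 to 0.5 kg, greyish white with yellow band and lid and dried white filler smears on side and lid. z axis up. Stands on the rack within about 10 mm of the back spot of one row.
- new_yellow_center (a point): Centre (half-way up) of the new yellow tin: 0.25 to 0.5 kg, 58 mm across, 90 mm tall, clean white with yellow band and lid, z axis up. Stands on the table right of the rack, near a roll of paper masking tape (96 mm across, 38 mm tall, not part of the job).
- green_center (a point): Centre (half-way up) of the green tin: same shape and size, with a green band and lid and filler smears. Stands on the rack about the back spot of the other row; to be left alone.

How it is judged (in metres and radians):
On the way:
1. the old yellow tin stands on a front spot of the rack (((x of old_yellow_center in the frame of rack between -0.065 and -0.029 m and y of old_yellow_center in the frame of rack between -0.089 and -0.053 m and z of old_yellow_center in the frame of rack between 0.077 and 0.093 m and angle between old_yellow_center's own z axis and vertical below 0.17 rad) or (x of old_yellow_center in the frame of rack between -0.065 and -0.029 m and y of old_yellow_center in the frame of rack between 0.053 and 0.089 m and z of old_yellow_center in the frame of rack between 0.077 and 0.093 m and angle between old_yellow_center's own z axis and vertical below 0.17 rad))), for 0.2 s.
At the end, for the whole second after the job is handed in: In the row that held the old yellow tin, it stands on the front spot and the new yellow tin on the back spot, each within 18 mm of the spot along and across the row, upright within about 10 degrees, on the board and at rest; the green tin is within 20 mm of its start (((x of old_yellow_center in the frame of rack between -0.065 and -0.029 m and y of old_yellow_center in the frame of rack between -0.089 and -0.053 m and z of old_yellow_center in the frame of rack between 0.077 and 0.093 m and angle between each of old_yellow_center, new_yellow_center's own z axis and vertical below 0.17 rad and x of new_yellow_center in the frame of rack between 0.029 and 0.065 m and y of new_yellow_center in the frame of rack between -0.089 and -0.053 m and z of new_yellow_center in the frame of rack between 0.077 and 0.093 m) or (x of old_yellow_center in the frame of rack between -0.065 and -0.029 m and y of old_yellow_center in the frame of rack between 0.053 and 0.089 m and z of old_yellow_center in the frame of rack between 0.077 and 0.093 m and angle between each of old_yellow_center, new_yellow_center's own z axis and vertical below 0.17 rad and x of new_yellow_center in the frame of rack between 0.029 and 0.065 m and y of new_yellow_center in the frame of rack between 0.053 and 0.089 m and z of new_yellow_center in the frame of rack between 0.077 and 0.093 m)) and linear speed of each of old_yellow, new_yellow below 0.02 m/s and distance of green_center from where it was at the start of the episode below 0.02 m); the robot touches nothing.
It fails at once if the green tin is shifted by more than 20 mm (distance of green_center from where it was at the start of the episode above 0.02 m).
It fails at once if a tin is tipped over (angle between any of old_yellow_center, new_yellow_center, green_center's own z axis and vertical above 0.7 rad).
It also fails if it takes over 58 s, if anything falls off the work surface, if the arm or the gripper's body presses on something with over 40 N, if the wrist force passes 120 N, or if a joint passes its speed limit or range.

## Working session

There is one attempt and no reset: what is moved stays moved. The work goes in short steps, Python scripts to look and compute and a tool call to move; the robot and the scene stay as the last step left them, time stands still between calls to the robot, and variables do not carry over. Pictures are saved under pics/ and viewed, at most 10 in all, crops included, and the job is handed in when it is done.

Besides the shell and the picture viewer there is one more tool, called as name(argument=value, ...) on one line, values as JSON. arm_command: Moves the arm, as the interface text tells. Its arguments: {"type":"object","properties":{"rows":{"type":"array"},"force":{"type":"number"}},"required":["rows"]}

```bash
mkdir -p pics
cat > h.py <<'E'
import numpy as np, cv2
from plant import get_state, snapshot, get_calibration, bot, nets
def proj(c,X):
    k=get_calibration(c);p=np.array(k["R"])@np.array(X)+np.array(k["t"]);return [k["fx"]*p[0]/p[2]+k["cx"],k["fy"]*p[1]/p[2]+k["cy"]]
def onz(c,uv,z):
    k=get_calibration(c);R=np.array(k["R"]);t=np.array(k["t"]);o=-R.T@t
    d=R.T@np.array([(uv[0]-k["cx"])/k["fx"],(uv[1]-k["cy"])/k["fy"],1]);return (o+d*(z-o[2])/d[2]).round(4)
E
python3 - <<'E'
from h import *
Z={"rack":0,"old_yellow_center":.085,"green_center":.085,"new_yellow_center":.045}
for c in ["scene","top"]:
    im=snapshot(c);cv2.imwrite(f"pics/{c}0.png",im);k=get_calibration(c);print(c,-np.array(k["R"]).T@np.array(k["t"]))
    for n,z in Z.items():
        for r in nets.pinpoint(c,n)[:2]: print(n,np.round(r["xy"],1),round(r["confidence"],2),onz(c,r["xy"],z))
s=get_state();print(s["clock"],np.round(s["eef_rot"],3))
E
```

```text
scene [1.02987502 0.29620027 1.07064284]
rack [406.7 264.1] 0.62 [0.5432 0.1599 0.    ]
old_yellow_center [432. 285.] 0.84 [0.5893 0.2355 0.085 ]
green_center [369.6 245.4] 0.88 [0.5933 0.0862 0.085 ]
new_yellow_center [285.3 162.3] 0.89 [ 0.5175 -0.2092  0.045 ]
top [ 0.37468266 -0.05585665  0.9480059 ]
rack [222.5 213.5] 0.84 [0.5441 0.1567 0.    ]
old_yellow_center [181.6 187.2] 0.74 [0.5963 0.2236 0.085 ]
old_yellow_center [380.2 204.7] 0.68 [ 0.5129 -0.2032  0.085 ]
new_yellow_center [378.  208.2] 0.69 [ 0.5118 -0.204   0.045 ]
0.5 [[-0.949  0.315 -0.   ]
 [ 0.315  0.949 -0.   ]
 [ 0.    -0.    -1.   ]]
```

View pics/scene0.png

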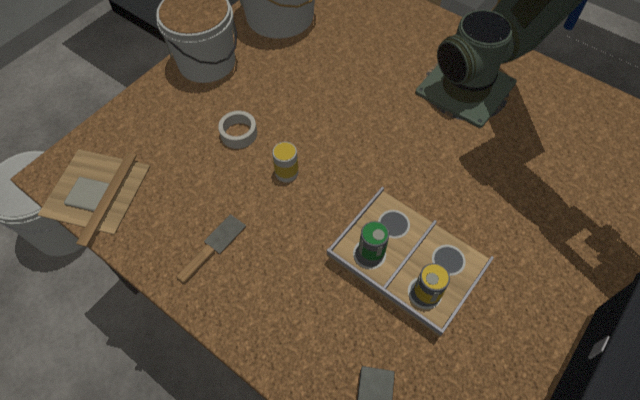

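View pics/top0.png

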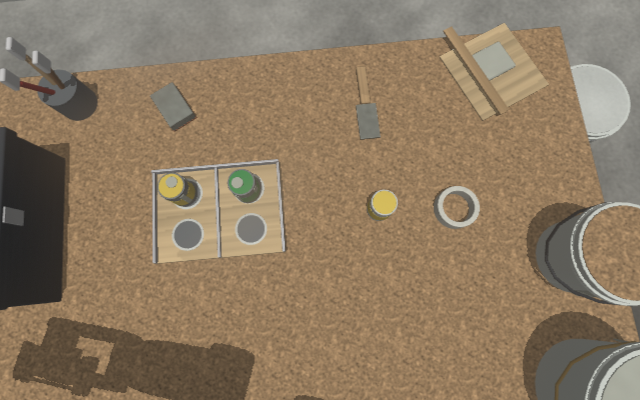

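The scene view shows the old yellow tin at (432,285) in the left row, green at (372,243), the new tin at (285,162) and tape at (238,130). In the top view the empty front spots are at (187,235) and (251,229), and the lids at (172,187), (241,182) and (384,203). The rack is slightly rotated. Next I refine the lids and spots.

Run:
```python
from h import *
def blob(im,m,seed):
    n,l,s,ce=cv2.connectedComponentsWithStats(m.astype(np.uint8)); 
    ok=[i for i in range(1,n) if s[i,4]>60]
    i=min(ok,key=lambda i:np.hypot(*(ce[i]-seed)))
    c,_=cv2.findContours((l==i).astype(np.uint8),0,2);h=cv2.convexHull(max(c,key=len))
    e=cv2.fitEllipse(h);return np.array(e[0]),np.round(e[1],1)
for c,S in {"top":[("y",(172,187)),("y",(384,203)),("g",(241,182)),("d",(187,235)),("d",(251,229))],"scene":[("y",(434,272)),("y",(285,150)),("g",(375,230)),("d",(448,259)),("d",(394,223))]}.items():
    im=cv2.imread(f"pics/{c}0.png");hsv=cv2.cvtColor(im,40).astype(int);H,Sa,V=[hsv[...,i] for i in range(3)]
    for k,s in S:
        m={"y":(H>20)&(H<33)&(Sa>140)&(V>150),"g":(H>45)&(H<85)&(Sa>80)&(V>85),"d":(Sa<45)&(V<135)}[k]
        try:
            e,ax=blob(im,m,s); z={"y":.13,"g":.13,"d":.04}[k]
            if s in[(384,203),(285,150)]: z=.09
            print(c,k,s,e.round(1),ax,onz(c,e,z))
        except Exception as x: print(c,k,s,x)
# rack outline: mask
snapshot("top");r=nets.cut_out("top","rack")[0];print(r["rect"],cv2.minAreaRect(np.argwhere(r["mask"])[:,::-1].astype(np.float32)))
```

```text
top y (172, 187) [170.3 185.4] [21.4 23.4] [0.591  0.2323 0.13  ]
top y (384, 203) [384.  202.2] [21.3 21.8] [ 0.5167 -0.2113  0.09  ]
top g (241, 182) [240.3 181.5] [22.3 23.3] [0.5843 0.087  0.13  ]
top d (187, 235) [187.4 234.1] [25.6 27.4] [0.4983 0.2288 0.04  ]
top d (251, 229) [250.4 228.5] [25.5 26.6] [0.4963 0.0871 0.04  ]
scene y (434, 272) [434.6 276.3] [22.8 26.5] [0.5911 0.233  0.13  ]
scene y (285, 150) [284.1 150.9] [16.  20.8] [ 0.5166 -0.2099  0.09  ]
scene g (375, 230) [374.7 232.8] [21.8 24.8] [0.5837 0.0879 0.13  ]
scene d (448, 259) [447.6 260.6] [28.  29.7] [0.501  0.2303 0.04  ]
scene d (394, 223) [378.  234.2] [10.3 10.9] [0.5395 0.0758 0.04  ]
[150.3, 158.8, 282.8, 263.2] ((216.62400817871094, 211.34100341796875), (95.91704559326172, 134.5790557861328), 85.54439544677734)
```

arm_command(rows=[[[0.0912, 0, 0, 0, 0, 0, -0.15], [0.0912, 0, 0, 0, 0, 0, -0.15], [0.0912, -0.034, -0.026, 0, 0, 0, 0], [0.0912, -0.034, -0.026, 0, 0, 0, 0], [0.0912, -0.034, -0.026, 0, 0, 0, 0], [0.0912, -0.034, -0.026, 0, 0, 0, 0], [0.0912, -0.034, -0.026, 0, 0, 0, 0], [0.0912, -0.034, -0.026, 0, 0, 0, 0]]], force=25)

```text
clock: 1.4
eef_pos: [0.3832, 0.3843, 0.2332]
eef_rot: [[-1.0, 0.021, 0.0], [0.021, 1.0, 0.001], [-0.0, 0.001, -1.0]]
contact_force: [-0.3, 0.9, 0.2]
width: 0.0914
grip_force: 0.0
```

arm_command(rows=[[[0.0912, -0.034, -0.026, 0, 0, 0, 0], [0.0912, -0.034, -0.026, 0, 0, 0, 0], [0.0912, -0.034, -0.026, 0, 0, 0, 0], [0.0912, -0.034, -0.026, 0, 0, 0, 0], [0.0912, -0.034, -0.026, 0, 0, 0, 0], [0.0912, -0.02, -0.02, 0, 0, 0, 0], [0.0912, 0, 0, 0, 0, 0, 0], [0.0912, 0, 0, 0, 0, 0, 0]]])

```text
clock: 2.2
eef_pos: [0.5689, 0.2312, 0.2327]
eef_rot: [[-1.0, 0.022, -0.001], [0.022, 1.0, 0.0], [0.001, 0.0, -1.0]]
contact_force: [-0.2, 0.9, 0.4]
width: 0.0913
grip_force: 0.0
```

arm_command(rows=[[[0.0912, -0.022, 0.002, 0, 0, 0, 0], [0.0912, 0, 0, 0.03, 0, 0, 0], [0.0912, 0, 0, 0.03, 0, 0, 0], [0.0912, 0, 0, 0.03, 0, 0, 0], [0.0912, 0, 0, 0.028, 0, 0, 0], [0.0912, 0, 0, 0.02, 0, 0, 0], [0.0912, 0, 0, 0, 0, 0, 0], [0.0912, 0, 0, 0, 0, 0, 0]]])

```text
clock: 3.0
eef_pos: [0.5905, 0.2341, 0.0955]
eef_rot: [[-1.0, 0.019, 0.0], [0.019, 1.0, 0.0], [-0.0, 0.0, -1.0]]
contact_force: [1.3, 0.6, 0.4]
width: 0.0915
grip_force: 0.0
```

arm_command(rows=[[[0.07, 0, 0, 0, 0, 0, 0], [0.055, 0, 0, 0, 0, 0, 0], [0.05, 0, 0, 0, 0, 0, 0], [0.05, 0, 0, 0, 0, 0, 0], [0.05, 0, 0, 0, 0, 0, 0], [0.05, 0, 0, 0, 0, 0, 0]]])

```text
clock: 3.6
eef_pos: [0.5911, 0.2324, 0.0955]
eef_rot: [[-1.0, 0.021, 0.001], [0.021, 1.0, -0.001], [-0.001, -0.001, -1.0]]
contact_force: [-1.2, -2.4, 3.7]
width: 0.0578
grip_force: 25.0
```

arm_command(rows=[[[0.05, 0, 0, -0.01, 0, 0, 0], [0.05, 0, 0, -0.015, 0, 0, 0], [0.05, 0.02, -0.001, 0, 0, 0, 0], [0.05, 0.03, -0.001, 0, 0, 0, 0], [0.05, 0.03, -0.001, 0, 0, 0, 0], [0.05, 0.012, -0.001, 0, 0, 0, 0], [0.05, 0, 0, 0, 0, 0, 0], [0.05, 0, 0, 0, 0, 0, 0]]])

```text
clock: 4.4
eef_pos: [0.5002, 0.2316, 0.1204]
eef_rot: [[-1.0, 0.021, 0.002], [0.021, 1.0, 0.001], [-0.002, 0.001, -1.0]]
contact_force: [-0.1, 0.3, -3.9]
width: 0.0573
grip_force: 25.0
```

arm_command(rows=[[[0.05, 0, 0, 0.01, 0, 0, 0], [0.05, 0, 0, 0.009, 0, 0, 0], [0.05, 0, 0, 0.003, 0, 0, 0], [0.05, 0, 0, 0.002, 0, 0, 0], [0.05, 0, 0, 0, 0, 0, 0], [0.05, 0, 0, 0, 0, 0, 0]]])

```text
clock: 5.0
eef_pos: [0.4992, 0.2311, 0.0959]
eef_rot: [[-1.0, 0.021, 0.001], [0.021, 1.0, 0.0], [-0.001, 0.0, -1.0]]
contact_force: [0.4, 0.0, -3.7]
width: 0.0577
grip_force: 25.0
```

arm_command(rows=[[[0.05, 0, 0, 0.001, 0, 0, 0], [0.05, 0, 0, 0.001, 0, 0, 0], [0.05, 0, 0, 0, 0, 0, 0]]])

```text
clock: 5.3
eef_pos: [0.4992, 0.2312, 0.0955]
eef_rot: [[-1.0, 0.021, 0.001], [0.021, 1.0, 0.001], [-0.001, 0.001, -1.0]]
contact_force: [-3.1, -0.8, 6.8]
width: 0.0578
grip_force: 25.0
```

On the board. Release, settle and rise.

arm_command(rows=[[[0.065, 0, 0, 0, 0, 0, 0], [0.085, 0, 0, 0, 0, 0, 0], [0.0912, 0, 0, 0, 0, 0, 0], [0.0912, 0, 0, 0, 0, 0, 0], [0.0912, 0, 0, -0.02, 0, 0, 0], [0.0912, 0, 0, -0.04, 0, 0, 0], [0.0912, 0, 0, -0.045, 0, 0, 0], [0.0912, 0, 0, -0.045, 0, 0, 0]]])

```text
clock: 6.1
eef_pos: [0.4986, 0.2309, 0.2452]
eef_rot: [[-1.0, 0.021, -0.001], [0.021, 1.0, -0.0], [0.001, -0.0, -1.0]]
contact_force: [0.3, -0.5, 0.2]
width: 0.0911
grip_force: 0.0
```

Run:
```python
from h import *
im=snapshot("scene");cv2.imwrite("pics/s1.png",im)
for n,z in {"old_yellow_center":.085,"green_center":.085,"new_yellow_center":.045}.items():
    for r in nets.pinpoint("scene",n)[:2]: print(n,np.round(r["xy"],1),round(r["confidence"],2),onz("scene",r["xy"],z))
print(get_state()["eef_pos"], proj("scene",[.4996,.2295,.13]))
```

```text
old_yellow_center [453.1 251.5] 0.89 [0.4992 0.2317 0.085 ]
new_yellow_center [283.8 161.1] 0.76 [ 0.5169 -0.2144  0.045 ]
[0.49914181 0.2311485  0.24480599] [np.float64(456.86250304610473), np.float64(241.50327610891446)]
```

View pics/s1.png

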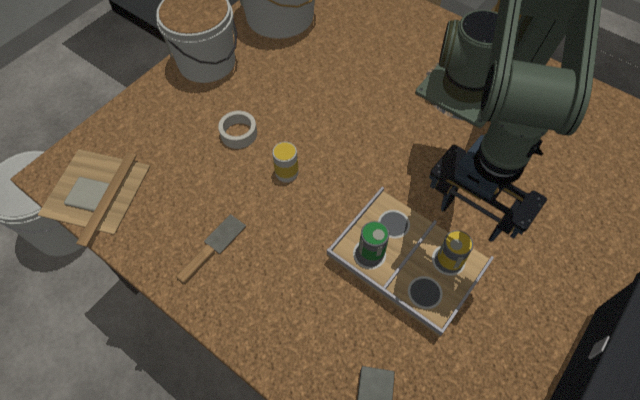

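The old tin stands upright at (453,252), covering the front spot. The back spot is free at (425,292), and green is unmoved at (374,243). Now over to the new tin.

arm_command(rows=[[[0.0912, -0.0025, -0.04, 0, 0, 0, 0], [0.0912, -0.0025, -0.04, 0, 0, 0, 0], [0.0912, -0.0025, -0.04, 0, 0, 0, 0], [0.0912, -0.0025, -0.04, 0, 0, 0, 0], [0.0912, -0.0025, -0.04, 0, 0, 0, 0], [0.0912, -0.0025, -0.04, 0, 0, 0, 0], [0.0912, -0.0025, -0.04, 0, 0, 0, 0], [0.0912, -0.0025, -0.04, 0, 0, 0, 0]]])

```text
clock: 7.1
eef_pos: [0.511, -0.0907, 0.2418]
eef_rot: [[-1.0, 0.021, -0.004], [0.021, 1.0, 0.001], [0.004, 0.001, -1.0]]
contact_force: [0.0, 0.3, -0.6]
width: 0.0915
grip_force: 0.0
```

arm_command(rows=[[[0.0912, -0.0025, -0.04, 0, 0, 0, 0], [0.0912, -0.0025, -0.04, 0, 0, 0, 0], [0.0912, -0.0025, -0.035, 0.01, 0, 0, 0], [0.0912, 0, 0, 0.03, 0, 0, 0], [0.0912, 0, 0, 0.02, 0, 0, 0], [0.0912, 0, 0, 0, 0, 0, 0], [0.0912, 0, 0, 0, 0, 0, 0]]])

```text
clock: 7.8
eef_pos: [0.5168, -0.2042, 0.1828]
eef_rot: [[-1.0, 0.021, -0.003], [0.021, 1.0, 0.001], [0.003, 0.001, -1.0]]
contact_force: [-0.7, 0.0, -0.4]
width: 0.0913
grip_force: 0.0
```

Run:
```python
from h import *
im=snapshot("scene");cv2.imwrite("pics/s2.png",im[60:310,200:500])
hsv=cv2.cvtColor(im,40).astype(int);H,S,V=[hsv[...,i] for i in range(3)]
m=((H>20)&(H<33)&(S>140)&(V>150)).astype(np.uint8);n,l,s,c=cv2.connectedComponentsWithStats(m)
print([(c[i].round(1),s[i,4]) for i in range(1,n) if s[i,4]>60], proj("scene",[.5167,-.2105,.09]))
# back spots
for k in [("d",(.5936,.228)),]: print(proj("scene",[*k[1],.04]))
d=((S<45)&(V<135)).astype(np.uint8);n,l,s,c=cv2.connectedComponentsWithStats(d)
for i in range(1,n):
    if s[i,4]>300 and 250<c[i][0]<500 and c[i][1]>200:
        cc,_=cv2.findContours((l==i).astype(np.uint8),0,2);e=cv2.fitEllipse(cv2.convexHull(cc[0]));print(np.round(e[0],1),np.round(e[1],1),onz("scene",e[0],.04))
```

```text
[(array([459.5, 241.6]), np.int32(314))] [np.float64(283.908922604705), np.float64(150.78147117416654)]
[np.float64(423.9191516797011), np.float64(292.47946563833744)]
[379.5 238.9] [40.4 66.4] [0.5472 0.0849 0.04  ]
[451.7 253.6] [35.4 44.9] [0.4811 0.229  0.04  ]
[387.4 295. ] [  4.3 183.6] [0.6445 0.1708 0.04  ]
[424.7 292.2] [26.8 30.3] [0.5921 0.229  0.04  ]
[375.2 386.2] [37.1 54.3] [0.8097 0.2535 0.04  ]
```

View pics/s2.png

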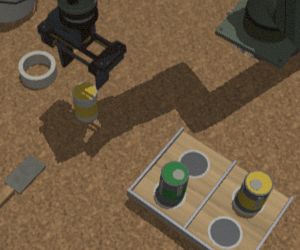

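The crop shows the gripper above and just behind the new tin (crop 85,103), clear of the tape. The back spot at full-image (425,292) gives (0.593, 0.2285). Descending.

arm_command(rows=[[[0.0912, 0, -0.006, 0, 0, 0, 0], [0.0912, 0, 0, 0.03, 0, 0, 0], [0.0912, 0, 0, 0.03, 0, 0, 0], [0.0912, 0, 0, 0.03, 0, 0, 0], [0.0912, 0, 0, 0.025, 0, 0, 0], [0.0912, 0, 0, 0.012, 0, 0, 0], [0.0912, 0, 0, 0, 0, 0, 0], [0.0912, 0, 0, 0, 0, 0, 0]]])

```text
clock: 8.65
eef_pos: [0.5182, -0.2109, 0.0581]
eef_rot: [[-1.0, 0.021, 0.002], [0.021, 1.0, -0.001], [-0.002, -0.001, -1.0]]
contact_force: [-0.3, -1.2, 0.6]
width: 0.0908
grip_force: 0.0
```

arm_command(rows=[[[0.07, 0, 0, 0, 0, 0, 0], [0.055, 0, 0, 0, 0, 0, 0], [0.05, 0, 0, 0, 0, 0, 0], [0.05, 0, 0, 0, 0, 0, 0], [0.05, 0, 0, 0, 0, 0, 0], [0.05, 0, 0, 0, 0, 0, 0]]])

```text
clock: 9.25
eef_pos: [0.5175, -0.211, 0.0574]
eef_rot: [[-1.0, 0.02, 0.001], [0.02, 1.0, -0.001], [-0.001, -0.001, -1.0]]
contact_force: [-0.8, -2.4, 2.3]
width: 0.0577
grip_force: 25.0
```

arm_command(rows=[[[0.05, 0, 0, -0.02, 0, 0, 0], [0.05, 0, 0, -0.035, 0, 0, 0], [0.05, 0, 0, -0.035, 0, 0, 0], [0.05, 0, 0, -0.035, 0, 0, 0], [0.05, 0, 0, -0.035, 0, 0, 0], [0.05, 0, 0.01, -0.03, 0, 0, 0], [0.05, -0.006, 0.03, -0.01, 0, 0, 0], [0.05, -0.006, 0.04, 0, 0, 0, 0]]])

```text
clock: 10.05
eef_pos: [0.5313, -0.1309, 0.2582]
eef_rot: [[-1.0, 0.024, 0.003], [0.024, 1.0, -0.0], [-0.003, -0.0, -1.0]]
contact_force: [0.5, 1.5, -4.1]
width: 0.0576
grip_force: 25.0
```

arm_command(rows=[[[0.05, -0.006, 0.04, 0, 0, 0, 0], [0.05, -0.006, 0.04, 0, 0, 0, 0], [0.05, -0.006, 0.04, 0, 0, 0, 0], [0.05, -0.006, 0.04, 0, 0, 0, 0], [0.05, -0.006, 0.04, 0, 0, 0, 0], [0.05, -0.006, 0.04, 0, 0, 0, 0], [0.05, -0.006, 0.04, 0, 0, 0, 0], [0.05, -0.006, 0.04, 0, 0, 0, 0]]])

```text
clock: 10.85
eef_pos: [0.5846, 0.1899, 0.2554]
eef_rot: [[-1.0, 0.021, -0.003], [0.021, 1.0, -0.0], [0.003, -0.0, -1.0]]
contact_force: [-0.1, -1.4, -4.0]
width: 0.0576
grip_force: 25.0
```

arm_command(rows=[[[0.05, -0.006, 0.025, 0, 0, 0, 0], [0.05, 0, 0.01, 0, 0, 0, 0], [0.05, 0, 0, 0, 0, 0, 0], [0.05, 0, 0, 0, 0, 0, 0]]])

```text
clock: 11.25
eef_pos: [0.5916, 0.2219, 0.2562]
eef_rot: [[-1.0, 0.021, -0.002], [0.021, 1.0, -0.001], [0.002, -0.002, -1.0]]
contact_force: [-0.1, 0.3, -4.2]
width: 0.058
grip_force: 25.0
```

arm_command(rows=[[[0.05, -0.002, 0.007, 0, 0, 0, 0], [0.05, 0, 0, 0.03, 0, 0, 0], [0.05, 0, 0, 0.035, 0, 0, 0], [0.05, 0, 0, 0.035, 0, 0, 0], [0.05, 0, 0, 0.03, 0, 0, 0], [0.05, 0, 0, 0.018, 0, 0, 0], [0.05, 0, 0, 0.006, 0, 0, 0], [0.05, 0, 0, 0, 0, 0, 0]]])

```text
clock: 12.05
eef_pos: [0.5943, 0.2294, 0.1026]
eef_rot: [[-1.0, 0.022, -0.001], [0.022, 1.0, -0.0], [0.001, -0.0, -1.0]]
contact_force: [-0.5, -0.6, -4.2]
width: 0.0576
grip_force: 25.0
```

arm_command(rows=[[[0.05, 0, 0, 0.002, 0, 0, 0], [0.05, 0, 0, 0.001, 0, 0, 0], [0.05, 0, 0, 0, 0, 0, 0]]])

```text
clock: 12.35
eef_pos: [0.5948, 0.2302, 0.1009]
eef_rot: [[-1.0, 0.021, 0.002], [0.021, 1.0, 0.001], [-0.002, 0.001, -1.0]]
contact_force: [0.1, 0.7, -3.5]
width: 0.0574
grip_force: 25.0
```

arm_command(rows=[[[0.05, 0, 0, 0.001, 0, 0, 0], [0.05, 0, 0, 0.001, 0, 0, 0], [0.05, 0, 0, 0, 0, 0, 0]]])

```text
clock: 12.65
eef_pos: [0.5943, 0.23, 0.0979]
eef_rot: [[-1.0, 0.021, -0.0], [0.021, 1.0, 0.0], [0.0, 0.0, -1.0]]
contact_force: [0.8, -0.0, -3.9]
width: 0.0575
grip_force: 25.0
```

arm_command(rows=[[[0.05, 0, 0, 0.001, 0, 0, 0], [0.05, 0, 0, 0, 0, 0, 0]]])

```text
clock: 12.85
eef_pos: [0.5944, 0.2301, 0.0974]
eef_rot: [[-1.0, 0.021, 0.0], [0.021, 1.0, 0.0], [-0.0, 0.0, -1.0]]
contact_force: [-1.0, -0.1, -0.7]
width: 0.0578
grip_force: 25.0
```

Contact. Release, rise and back off.

arm_command(rows=[[[0.065, 0, 0, 0, 0, 0, 0], [0.085, 0, 0, 0, 0, 0, 0], [0.0912, 0, 0, 0, 0, 0, 0], [0.0912, 0, 0, 0, 0, 0, 0], [0.0912, 0, 0, -0.02, 0, 0, 0], [0.0912, 0, 0, -0.04, 0, 0, 0], [0.0912, 0, 0, -0.045, 0, 0, 0], [0.0912, 0, 0, -0.045, 0, 0, 0]]])

```text
clock: 13.65
eef_pos: [0.5941, 0.2299, 0.2484]
eef_rot: [[-1.0, 0.021, -0.0], [0.021, 1.0, -0.0], [0.0, -0.0, -1.0]]
contact_force: [1.1, -0.2, -0.1]
width: 0.091
grip_force: 0.0
```

arm_command(rows=[[[0.0912, 0.03, 0.02, 0, 0, 0, 0], [0.0912, 0.03, 0.03, 0, 0, 0, 0], [0.0912, 0.03, 0.03, 0, 0, 0, 0], [0.0912, 0.03, 0.03, 0, 0, 0, 0], [0.0912, 0.03, 0.03, 0, 0, 0, 0], [0.0912, 0.03, 0.03, 0, 0, 0, 0], [0.0912, 0, 0, 0, 0, 0, 0], [0.0912, 0, 0, 0, 0, 0, 0]]])

```text
clock: 14.45
eef_pos: [0.4174, 0.4042, 0.2471]
eef_rot: [[-1.0, 0.019, 0.001], [0.019, 1.0, -0.0], [-0.001, -0.0, -1.0]]
contact_force: [0.4, 0.2, 0.1]
width: 0.0909
grip_force: 0.0
```

Run:
```python
from h import *
for c in ["scene","top"]:
    im=snapshot(c);cv2.imwrite(f"pics/{c}3.png",im)
    for n in ["old_yellow_center","green_center","new_yellow_center"]:
        for r in nets.pinpoint(c,n)[:2]: print(c,n,np.round(r["xy"],1),round(r["confidence"],2),onz(c,r["xy"],.085))
```

```text
scene old_yellow_center [454.5 251.8] 0.73 [0.498  0.2343 0.085 ]
scene green_center [369.5 241.9] 0.65 [0.5868 0.0814 0.085 ]
scene new_yellow_center [429.8 284.8] 0.66 [0.5916 0.2318 0.085 ]
top old_yellow_center [180.8 229.5] 0.82 [0.5035 0.2284 0.085 ]
top green_center [243.1 185.2] 0.67 [0.5868 0.0894 0.085 ]
top new_yellow_center [178.6 185.3] 0.71 [0.6012 0.23   0.085 ]
```

View pics/scene3.png

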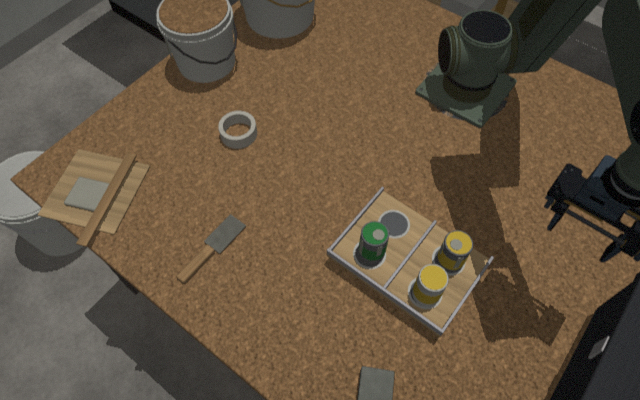

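The old tin stands at the front (455,252) and the clean one behind it (430,285), both upright. Green is unmoved at (374,243), and the gripper is clear.

```bash
python3 -c "
from plant import bot
print(bot.sign_off())"
```

```text
the job is handed in; nothing more can be done
None
```

The job is handed in: the old yellow tin stands on the front spot and the new one on the back spot of the same row, each within a few mm by the final camera check, with green left in place.

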